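# Draw a sample canister out of its storage well with the lifting hook

### The arm

A 7-joint arm with a two-finger parallel gripper is mounted at the origin on a cart in front of the work surface, level with it; the furniture and walls round the work are solid. World frame = base frame: x ahead of the robot, y to its left, z up, the work surface at z = 0. Lengths are in m, angles in rad, forces in N, time in s.
With the tool pointing down it reaches from about 0.4 to 0.85 m from the base axis. Payload 10.4 kg.
Tool frame: the origin (TCP) lies between the finger pads; the fingertips stand ahead of it and the grasp point (between the pads) lies 5 mm behind it (manip.tip_extent is the z of the fingertips in the tool frame, in m); z points along the fingers, y is the line along which they close (so a half turn about z gives the same grasp; the last joint's range is limited). The gripper opens to 85 mm and grips with 20 to 120 N. Pads are 22 mm wide; open, the fingers measure 114 mm over their backs; the gripper's body (76 mm by 85 mm) begins 54 mm behind the grasp point. The pads swing forward as they close: fully open they stand 13 mm farther back than shut.
Start: joints at [-1.134, 0.332, -0.065, 1.46, 0.022, 1.35, -0.088], TCP at [0.277, 0.56, 0.245] pointing down, gripper open.
Joint ranges: [-2.6, 2.6], [-0.5, 2.12], [-1.47, 1.34], [0.16, 2.42], [-1.27, 4.41], [0.06, 2.06], [-2.6, 2.6]. Speed limits (rad/s): [2.22, 2.22, 2.79, 2.79, 3.14, 3.14, 3.14].

### API

Orientations are given as a unit quaternion [x, y, z, w].
In Python, from workcell import status, viewer, manip gives the robot as it stands.
- The arm moves only by the tool play_rows, never from a script. Its argument "plan" is one flat list of numbers, 7 for each row, row after row: the turn, a rotation vector about the tool's x, y, z in degrees, then the shift along the tool's x, y, z in m, then the opening, from 0 (shut) to 1 (fully open). In form: [ax, ay, az, dx, dy, dz, grip, ax, ay, az, dx, dy, dz, grip, ...]. A call has 1 to 20 rows; each row is the pose to reach, as a shift and turn from the pose commanded when the call began, along the tool's axes at that moment; what a row does not reach only later rows make up. A row lasts 1/8 s, in which the tool goes at most 62.5 mm and 10.7 degrees, less where a joint would pass 70% of its speed; a pose out of reach is approached as far as the arm can. A call with a gripper value outside its range is refused whole. The fingers move at their own pace and stop on an object; "squeeze" is the grip in N (left out, the last holds). Time passes only in rows, so rows that repeat a pose let the fingers close. It gives the time, the measured TCP pose, the force, the opening and the grip force at its end, in the units of the state.
- status.get_obs(): the state, without advancing time (a new reading comes with each control period).
- viewer.camera(name): name is "scene" or "top"; returns the picture (480x640x3 uint8, red, green, blue); there is no depth.
- viewer.camera_model(name): a dict with "fx", "fy", "cx", "cy" (pixels), "D" ([k1, k2, p1, p2, k3] as OpenCV has them; the pictures are not rectified), "R" (3x3) and "t" (3): a world point X has camera coordinates R X + t. Camera axes: x right, y down, z forward; pixel columns grow to the right and rows downward; lengths in m; the calibration is good to about 2 mm. A picture is of the moment at which its call begins. camera_model takes no time and is no camera call.
- manip.hand_in(): hands the job in; it is judged then, once.
The state is a dict: "clock": time; "joint_pos": joint angles; "joint_velocities": joint speeds; "tau": joint torques, N m; "position": TCP position; "ee_rot": TCP orientation; "ft_force": force on the tool from outside, world axes, zero at the start; "torque": the same for the moment, N m; "grip_width": opening from 0.0 (shut) to 1.0 (fully open); "grasp_force": force on a finger pad.
Only numpy, scipy, OpenCV 4.12 (cv2) and the standard library are available. Lean on these libraries where they do the work, as an engineer would, in place of code of your own. Each camera call takes 0.05 s, during which the arm holds its last target. There are 200 camera calls.

### The job

Take the lifting hook from its stand, hook the wire loop of the looped canister and draw the canister up out of its deep well, without touching the canister with the fingers. Set it down gently, upright in the open flask cup that stands on this table, unhook it, and hang the lifting hook back in its stand. Leave the canister without a loop where it is.

Things in the scene. Friction and masses are not known exactly. Their poses are not given: they have to be found in the camera images.
- hook_grip (a point): Lifting hook (loose, 90 g), hung upright in a fixed slotted stand. Origin: middle of its flat black handle, 16 mm thick (y), 26 wide (x), from 28 mm below to 22 above; z up. Under the handle a guard plate 72x52x5 mm rests on the stand's top, 125 mm above the table; the slot is 52x32 mm (x, y), centred on the hook at the start. Lift 140 mm to clear the stand; hang it back as it hung at the start.
- hook_mouth (a point): Inner bottom of the same tool's J hook, 143 mm straight below hook_grip, same axes. A 5 mm rod comes down from the guard plate at x = -10 mm, turns under this point (lowest steel 5 mm below it) and up to a tip at x = +10 mm, 14 mm above it. The mouth opens upward, 15 mm wide inside; the hook points to +x. The guard plate's underside is 110 mm above it.
- loop (a point): Looped canister (loose, about 100 g): dark steel cylinder, 44 mm diameter, 26 high, with a rigid peaked arch of 4 mm wire on top in its y-z plane, 28 mm wide inside; hook it along its x axis, from either side. Origin: wire centre at the peak, 60 mm above the underside, 34 above the flat top (32 clear). It stands in the middle of a well, the peak 35 mm below the mouth. Which well varies.
- plain_top (a point): Middle of the flat top of the other canister: the same cylinder with only a stub 12 mm wide and 8 high, no loop; leave it alone. Both stand in a fixed aluminium block 106x202x105 mm, each in the middle of a round well of 84 mm diameter, 95 deep (floor 10 mm above the table); the wells' centres are 96 mm apart.
- cup: Open round flask cup of dark plastic (loose, about 0.12 kg), open side up on the near table, to the right of the stand (not the one on the bench behind): 109 mm outside diameter, 37 high, about 80 clear inside, inner floor 3 mm above its underside. Origin: centre of its underside, z up.
There are look-alikes about, which are no part of the job. Of the things that look like the cup, take the one that is farthest to the robot's right at the start.

How it is judged:
By the outcome, as a careful person would: the job done as asked, in the order asked, and still so for the second after the job is handed in, with the robot touching nothing.
It also fails if it takes over 58 s, if anything falls off the work surface, if the arm or the gripper's body presses on something with over 40 N, if the wrist force passes 120 N, or if a joint passes its speed limit or range.

## Working session

There is one attempt and no reset: what is moved stays moved. The work goes in short steps, Python scripts to look and compute and a tool call to move; the robot and the scene stay as the last step left them, time stands still between calls to the robot, and variables do not carry over. Pictures are saved under pics/ and viewed, at most 13 in all, crops included, and the job is handed in when it is done.

Besides the shell and the picture viewer there is one more tool, called after ">>>" as name(argument=value, ...) on one line, values as JSON. play_rows: Moves the arm, as the interface text tells. Its arguments: {"type":"object","properties":{"plan":{"type":"array","items":{"type":"number"}},"squeeze":{"type":"number"}},"required":["plan"]}

```bash
mkdir -p pics; cat > h.py <<'E'
import numpy as np, cv2
from workcell import status, viewer, manip
from scipy.spatial.transform import Rotation as Rn
def snap(n,f):
    im=viewer.camera(n); cv2.imwrite(f'pics/{f}.png',cv2.cvtColor(im,cv2.COLOR_RGB2BGR)); return im
def K(n):
    m=viewer.camera_model(n); return np.array([[m['fx'],0,m['cx']],[0,m['fy'],m['cy']],[0,0,1.]]),np.array(m['D'],float),np.array(m['R']),np.array(m['t'])
def proj(n,X):
    k,D,R,t=K(n); return cv2.projectPoints(np.atleast_2d(np.array(X,float)),cv2.Rodrigues(R)[0],t,k,D)[0][:,0]
def ray(n,uv):
    k,D,R,t=K(n); p=cv2.undistortPoints(np.array([[uv]],float),k,D)[0,0]
    d=R.T@np.array([p[0],p[1],1]); return -R.T@t,d/np.linalg.norm(d)
def onz(n,uv,z):
    c,d=ray(n,uv); return c+d*(z-c[2])/d[2]
def tri(a,b):
    (c1,d1),(c2,d2)=ray('scene',a),ray('top',b)
    s=np.linalg.lstsq(np.c_[d1,-d2],c2-c1,rcond=None)[0]
    p,q=c1+s[0]*d1,c2+s[1]*d2; return (p+q)/2,np.linalg.norm(p-q)
E
python3 - <<'E'
from h import *
a=snap('scene','s0');b=snap('top','t0')
for n in('scene','top'):
    k,D,R,t=K(n);print(n,k[0,0],D,-R.T@t,R[2])
print(status.get_obs(),manip.tip_extent)
E
```

```text
scene 548.7858386822996 [-0.12370144  0.          0.          0.          0.        ] [-0.08278389 -0.73940629  0.74992375] [ 0.52690055  0.66877748 -0.52451167]
top 504.86116586101514 [-0.10422143  0.          0.          0.          0.        ] [0.39806065 0.0522212  1.02453305] [ 0.17165095  0.01958921 -0.98496305]
{'clock': 0.1, 'joint_pos': array([-1.13361878,  0.33282946, -0.06467625,  1.46085655,  0.02159751,
        1.3498754 , -0.08849429]), 'joint_velocities': array([ 0.00093444, -0.00236021,  0.00028517, -0.00129737,  0.00054617,
       -0.00019479,  0.00086252]), 'tau': array([ 9.51261427e-04, -6.26740551e+01,  4.88081994e-02, -3.92430854e+01,
        1.63751008e-02,  6.99028111e-03,  4.28624602e-07]), 'position': array([0.27721877, 0.5598101 , 0.2445828 ]), 'ee_rot': array([ 2.27868245e-01,  9.73691767e-01, -6.26343318e-04, -1.15057738e-04]), 'ft_force': array([-0.21751712,  0.68421645,  0.17813519]), 'torque': array([-0.01228066, -0.02958602,  0.01895368]), 'grasp_force': 0.0, 'grip_width': 0.9983451240738875} 0.014
```

View pics/s0.png

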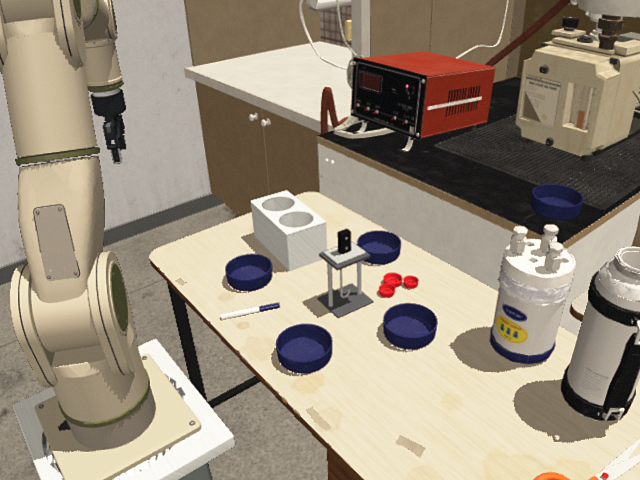

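View pics/t0.png

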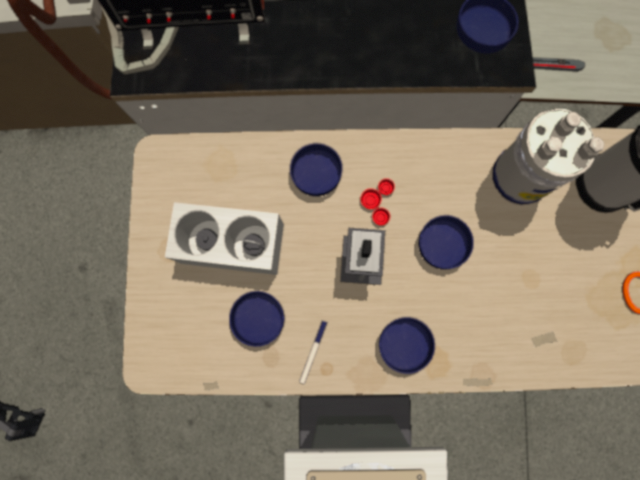

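The scene picture shows four blue cups on the table: (249,272), (379,247), (410,326) and (304,348), with a fifth on the bench at (556,200). It also shows the stand at (345,270) and the block at (290,225).
In the top picture the cups are at (257,318), (316,169), (446,242) and (406,345). The wells are at (198,236) and (249,240), and the hook handle is at (366,248).
The cup farthest to the robot's right should be top (446,242), which is scene (410,326). Next I check this in close crops.

```bash
python3 - <<'E'
from h import *
a=cv2.imread('pics/s0.png');b=cv2.imread('pics/t0.png')
c=lambda i,x,y,w,h,f:cv2.resize(i[y:y+h,x:x+w],None,fx=f,fy=f,interpolation=cv2.INTER_CUBIC)
# top: wells [165..285]x[200..275]; stand/cup [335..480]x[205..295]
A=c(b,165,200,80*2-30,75,400/130); 
cv2.imwrite('pics/c1.png',np.vstack([c(b,160,195,160,60*1+25,5)[:, :800]]))
cv2.imwrite('pics/c2.png',c(b,330,205,160,100,5))
cv2.imwrite('pics/c3.png',c(a,245,185,160,120,5))
for n,L in(('top',[(257,318),(316,169),(446,242),(406,345)]),('scene',[(249,272),(379,247),(410,326),(304,348)])):
    for p in L: print(n,p,onz(n,p,0.03).round(3))
E
```

```text
top (257, 318) [0.411 0.209 0.03 ]
top (316, 169) [0.712 0.09  0.03 ]
top (446, 242) [ 0.557 -0.168  0.03 ]
top (406, 345) [ 0.356 -0.081  0.03 ]
scene (249, 272) [0.408 0.2   0.03 ]
scene (379, 247) [0.707 0.082 0.03 ]
scene (410, 326) [ 0.552 -0.174  0.03 ]
scene (304, 348) [ 0.353 -0.088  0.03 ]
```

View pics/c1.png

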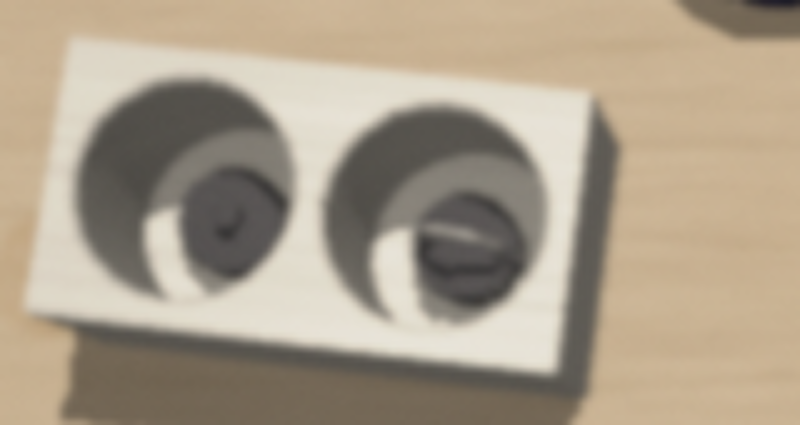

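View pics/c2.png

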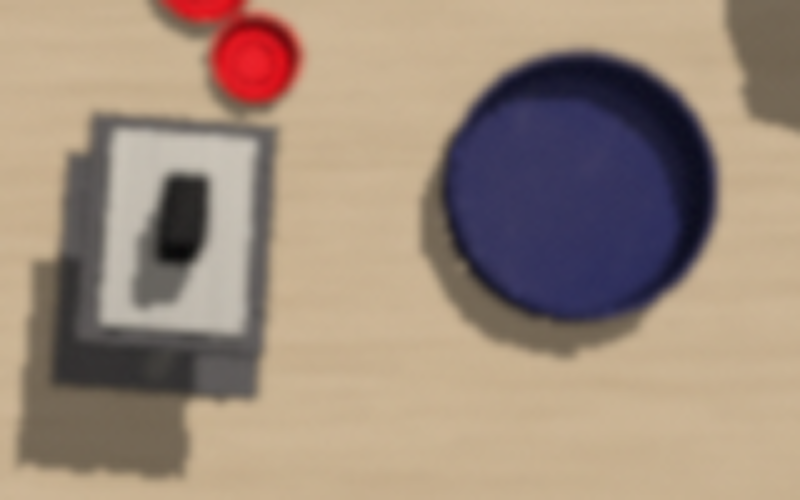

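View pics/c3.png

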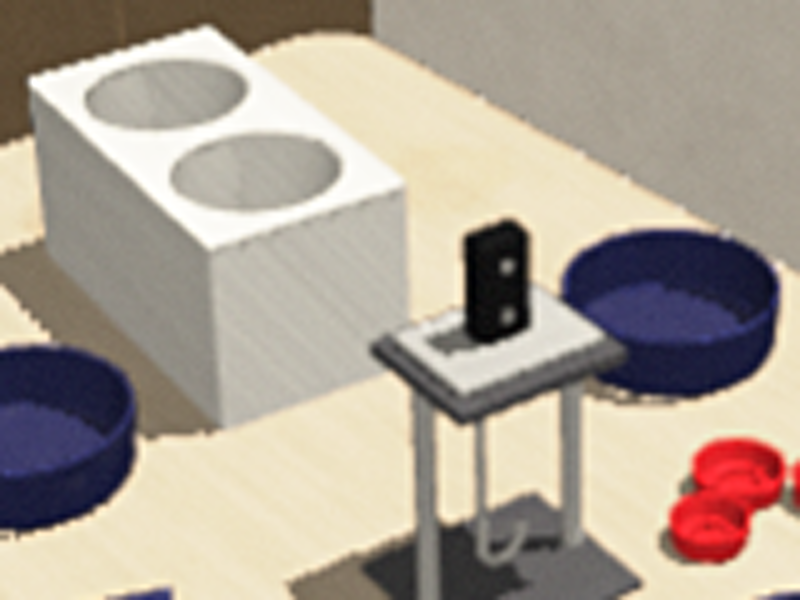

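The looped canister is in the right-hand well in the top view: bright wire at crop (425,230)–(500,240). The plain one, with its stub at (230,215), is in the left well. The target cup's rim centre is at crop (580,186). The hook's tip points towards world +x. Now I compute the poses.

```bash
cat >> h.py <<'E'
u=lambda p,o:((p[0]+.5)/5-.5+o[0],(p[1]+.5)/5-.5+o[1])
E
python3 - <<'E'
from h import *
T1=(160,195);T2=(330,205);S=(245,185)
def grp(nm,sc,tp,o,z):
    P=[]
    for a,b in zip(sc,tp):
        X,e=tri(u(a,S),u(b,o)); P.append(X); print(nm,X.round(4),round(e,4),'top@z',onz('top',u(b,o),z)[:2].round(4),'sc@z',onz('scene',u(a,S),z)[:2].round(4))
    P=np.array(P); print(' mean',P.mean(0).round(4)); 
    Q=np.array([onz('top',u(b,o),z) for b in tp]);Q2=np.array([onz('scene',u(b,S),z) for b in sc])
    print(' top mean',Q.mean(0).round(4),'scene',Q2.mean(0).round(4))
    for R in(Q,Q2):
        if len(R)==4:
            for i,j in((0,1),(3,2),(0,3),(1,2)):
                d=R[j]-R[i]; print('  edge',np.linalg.norm(d[:2]).round(4),np.degrees(np.arctan2(d[1],d[0])).round(1))
grp('plate',[(400,338),(535,290),(600,340),(465,393)],[(98,325),(112,127),(260,140),(242,335)],T2,.130)
grp('block',[(30,78),(210,25),(405,187),(210,248)],[(25,312),(70,38),(593,92),(557,373)],T1,.105)
grp('wells',[(167,94),(257,172)],[(186,189),(436,215)],T1,.105)
# handle top face centre
print('handle top: top', onz('top',u((187,200),T2),.18))
E
```

```text
plate [0.4954 0.0278 0.1309] 0.0046 top@z [0.4936 0.029 ] sc@z [0.4984 0.0279]
plate [0.5663 0.022  0.1283] 0.0019 top@z [0.5651 0.0226] sc@z [0.5655 0.0196]
plate [ 0.5588 -0.0301  0.1317] 0.0009 top@z [ 0.5595 -0.0306] sc@z [ 0.5601 -0.028 ]
plate [ 0.4902 -0.0227  0.1314] 0.0026 top@z [ 0.4893 -0.0221] sc@z [ 0.4928 -0.0216]
 mean [ 0.5277 -0.0008  0.1306]
 top mean [ 5.269e-01 -3.000e-04  1.300e-01] scene [ 5.292e-01 -5.000e-04  1.300e-01]
  edge 0.0718 -5.1
  edge 0.0708 -6.9
  edge 0.0513 -94.9
  edge 0.0534 -96.0
  edge 0.0676 -7.1
  edge 0.0677 -5.5
  edge 0.0498 -96.5
  edge 0.0479 -96.4
block [0.5246 0.3697 0.1106] 0.0028 top@z [0.5242 0.3723] sc@z [0.531  0.3785]
block [0.6285 0.357  0.1108] 0.002 top@z [0.6292 0.3594] sc@z [0.6359 0.3665]
block [0.6039 0.1588 0.1067] 0.0001 top@z [0.6044 0.1589] sc@z [0.6057 0.1612]
block [0.4991 0.1709 0.1089] 0.0013 top@z [0.499  0.1718] sc@z [0.5032 0.1762]
 mean [0.564  0.2641 0.1093]
 top mean [0.5642 0.2656 0.105 ] scene [0.5689 0.2706 0.105 ]
  edge 0.1058 -7.0
  edge 0.1061 -6.9
  edge 0.2022 -97.2
  edge 0.202 -97.1
  edge 0.1055 -6.5
  edge 0.1035 -8.3
  edge 0.2042 -97.8
  edge 0.2075 -98.4
wells [0.57   0.3109 0.1084] 0.0016 top@z [0.5699 0.3123] sc@z [0.5742 0.3161]
wells [0.5586 0.2167 0.1072] 0.0009 top@z [0.5586 0.2174] sc@z [0.5612 0.2198]
 mean [0.5643 0.2638 0.1078]
 top mean [0.5643 0.2648 0.105 ] scene [0.5677 0.268  0.105 ]
handle top: top [ 0.53027251 -0.00060887  0.18      ]
```

```bash
python3 - <<'E'
from h import *
b=cv2.imread('pics/t0.png')
c=(.559,.2175); o=(230,225);f=12
big=cv2.resize(b[o[1]:o[1]+35,o[0]:o[0]+45],None,fx=f,fy=f,interpolation=cv2.INTER_CUBIC)
P=lambda X:tuple(int(v) for v in ((proj('top',X)[0]-np.array(o)+.5)*f-.5))
out=[big.copy()]
im=big.copy()
for k,yaw in enumerate((-30,-7,15)):
    a=np.radians(yaw+90); d=np.array([np.cos(a),np.sin(a)])
    pts=[P([*(np.array(c)+s*d*w),z]) for s,w,z in((1,.016,.036),(1,.016,.052),(1,0,.07),(-1,.016,.052),(-1,.016,.036))]
    print(yaw,pts)
    if yaw==-7:
        for q,r in zip(pts,pts[1:]): cv2.line(im,q,r,(0,0,255),1)
cir=[P([c[0]+.022*np.cos(t),c[1]+.022*np.sin(t),.036]) for t in np.linspace(0,6.28,30)]
cv2.polylines(im,[np.array(cir)],True,(0,255,0),1)
cv2.imwrite('pics/w.png',np.vstack([big,im])[:, :][:840][::1] if 0 else cv2.resize(np.hstack([big,im]),None,fx=.74,fy=.74))
E
```

```text
-30 [(197, 178), (180, 162), (244, 190), (346, 256), (361, 270)]
-7 [(184, 214), (167, 198), (244, 190), (359, 219), (374, 234)]
15 [(186, 250), (169, 235), (244, 190), (357, 182), (371, 198)]
```

View pics/w.png

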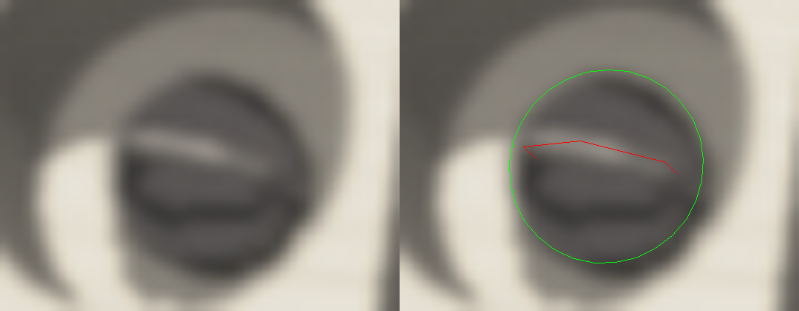

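```bash
cat >> h.py <<'E'
def rel(x,y,z,hy):
    """hy: hook-x yaw (deg); tool x chosen with tool y at hy+90 -> tool x at hy+180"""
    o=status.get_obs(); R0=Rn.from_quat(o['ee_rot']); p=np.array(o['position'])
    a=np.radians(hy+180); X=np.array([np.cos(a),np.sin(a),0]); Z=np.array([0,0,-1.]); 
    R1=Rn.from_matrix(np.c_[X,np.cross(Z,X),Z])
    print('rv',np.degrees((R0.inv()*R1).as_rotvec()).round(2),'d',R0.inv().apply(np.array([x,y,z])-p).round(4),'t',o['clock'],'F',o['ft_force'].round(1),'w',o['grip_width'],o['grasp_force'],p.round(4))
E
python3 -c "
from h import *
rel(.5285,-.0005,.245,-6)"
```

```text
rv [-7.000e-02 -1.000e-02 -2.034e+01] d [-4.738e-01 -3.906e-01  1.000e-04] t 0.1 F [-0.2  0.7  0.2] w 0.9983451240738875 0.0 [0.2772 0.5598 0.2446]
```

>>> play_rows(plan=[0,0,-2,-0.047,-0.039,0,1,0,0,-4,-0.095,-0.078,0,1,0,0,-6,-0.142,-0.117,0,1,0,0,-8,-0.19,-0.156,0,1,0,0,-10,-0.237,-0.195,0,1,0,0,-12,-0.284,-0.234,0,1,0,0,-14,-0.332,-0.273,0,1,0,0,-16,-0.379,-0.312,0,1,0,0,-18,-0.426,-0.352,0,1,0,0,-20.3,-0.474,-0.3906,0,1,0,0,-20.3,-0.474,-0.3906,0,1,0,0,-20.3,-0.474,-0.3906,0,1,0,0,-20.3,-0.474,-0.3906,0,1], squeeze=60)

```text
clock: 1.72
position: [0.5284, 0.0013, 0.2451]
ee_rot: [0.052, 0.999, 0.0, -0.0]
ft_force: [0.5, -0.1, 1.0]
grip_width: 0.998
grasp_force: 0.0
```

```bash
python3 -c "
from h import *
rel(.5285,-.0005,.155,-6)"
```

```text
rv [ 0.03 -0.03  0.09] d [-0.0003 -0.0018  0.0901] t 1.725 F [ 0.5 -0.1  1. ] w 0.998360806048389 0.0 [0.5284 0.0013 0.2451]
```

>>> play_rows(plan=[0,0,0,0,0,0.03,1,0,0,0,0,0,0.06,1,0,0,0,0,0,0.08,1,0,0,0,0,0,0.09,1,0,0,0,0,0,0.09,1])

```text
clock: 2.35
position: [0.5285, 0.0004, 0.1551]
ee_rot: [0.052, 0.999, 0.0, -0.0]
ft_force: [-0.3, -0.2, 0.4]
grip_width: 0.999
grasp_force: 0.0
```

>>> play_rows(plan=[0,0,0,0,0,0,0,0,0,0,0,0,0,0,0,0,0,0,0,0,0,0,0,0,0,0,0,0,0,0,0,0,0,0,0,0,0,0,0,0,0,0,0,0,0,0,0,0,0], squeeze=60)

```text
clock: 3.22
position: [0.529, -0.0003, 0.1556]
ee_rot: [0.053, 0.999, 0.0, 0.0]
ft_force: [-0.8, -0.8, 4.6]
grip_width: 0.185
grasp_force: 59.1
```

>>> play_rows(plan=[0,0,0,0,0,-0.01,0,0,0,0,0,0,-0.03,0,0,0,0,0,0,-0.06,0,0,0,0,0,0,-0.1,0,0,0,0,0,0,-0.14,0,0,0,0,0,0,-0.17,0,0,0,0,0,0,-0.18,0,0,0,0,0,0,-0.18,0])

```text
clock: 4.22
position: [0.5287, -0.0003, 0.335]
ee_rot: [0.053, 0.999, 0.0, -0.0]
ft_force: [-0.2, 0.5, -1.7]
grip_width: 0.181
grasp_force: 58.4
```

```bash
python3 -c "
from h import *
rel(.5376,.2215,.335,-13)"
```

```text
rv [ 0.   -0.    6.96] d [0.0145 0.2215 0.    ] t 4.225 F [-0.2  0.5 -1.7] w 0.18144363042894016 58.43266010284424 [ 5.287e-01 -3.000e-04  3.350e-01]
```

>>> play_rows(plan=[0,0,1,0.002,0.03,0,0,0,0,2,0.004,0.07,0,0,0,0,4,0.007,0.11,0,0,0,0,5,0.01,0.15,0,0,0,0,6,0.012,0.19,0,0,0,0,7,0.0145,0.215,0,0,0,0,7,0.0145,0.2215,0,0,0,0,7,0.0145,0.2215,0,0,0,0,7,0.0145,0.2215,0,0])

```text
clock: 5.35
position: [0.538, 0.2199, 0.3352]
ee_rot: [0.115, 0.993, -0.0, 0.0]
ft_force: [0.4, -0.2, -0.4]
grip_width: 0.182
grasp_force: 58.6
```

```bash
python3 - <<'E'
from h import *
a=snap('scene','s1');b=snap('top','t1')
rel(.5376,.2215,.1876,-13)
M=np.array([.5376,.2215,.1945]) # mouth expected
g=Rn.from_euler('z',-13,degrees=True).apply
pt=M+g([[-.010,0,.0],[.010,0,.014],[0,0,-.005]])
print(proj('scene',pt).round(1),proj('top',pt).round(1))
x,y=[int(v) for v in proj('scene',pt[0])[0]]
X,Y=[int(v) for v in proj('top',pt[0])[0]]
A=cv2.resize(cv2.cvtColor(a,4)[y-60:y+30,x-40:x+40],None,fx=5,fy=5,interpolation=2)
B=cv2.resize(cv2.cvtColor(b,4)[Y-45:Y+45,X-40:X+40],None,fx=5,fy=5,interpolation=2)
cv2.imwrite('pics/c5.png',np.hstack([A,B]));print((x-40,y-60),(X-40,Y-45))
E
```

```text
rv [ 0.    0.01 -0.14] d [0.0006 0.0011 0.1478] t 5.45 F [ 0.3  0.1 -1.3] w 0.17884157535627673 58.55188429355621 [0.5379 0.2203 0.3354]
[[281.  189.1]
 [288.6 181.8]
 [285.2 190.1]] [[233.4 246.7]
 [234.6 233.7]
 [235.4 241.4]]
(240, 129) (193, 201)
```

View pics/c5.png

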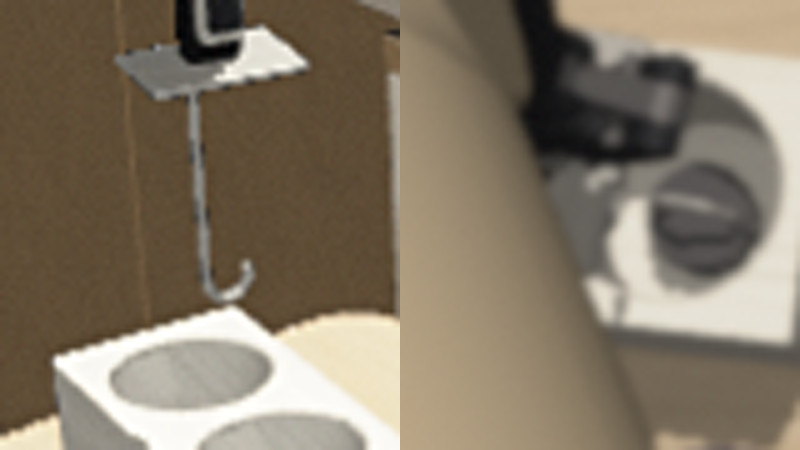

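The crop shows the hook tip at scene pixel (289.6,182.4) against an expected (288.6,181.8). The wire in the top view lies at about -13°, as planned. I descend beside the loop.

>>> play_rows(plan=[0,0,0,0.0,0.0,0.02,0,0,0,0,0.0,0.0,0.05,0,0,0,0,0.0,0.0,0.08,0,0,0,0,0.0,0.0,0.1,0,0,0,0,0.0,0.0,0.115,0,0,0,0,0.0,0.0,0.127,0,0,0,0,0.0,0.0,0.137,0,0,0,0,0.0,0.0,0.145,0,0,0,0,0.0,0.0,0.1475,0,0,0,0,0.0,0.0,0.1475,0,0,0,0,0.0,0.0,0.1475,0])

```text
clock: 6.82
position: [0.5379, 0.2217, 0.1882]
ee_rot: [0.114, 0.994, 0.0, 0.0]
ft_force: [-0.1, 0.9, -0.8]
grip_width: 0.181
grasp_force: 58.5
```

```bash
python3 -c "
from h import *
rel(.559,.2165,.1876,-13)"
```

```text
rv [ 0.03  0.03 -0.04] d [-0.0217 -0.0003  0.0006] t 6.825 F [-0.1  0.9 -0.8] w 0.18051994483110761 58.54180097579956 [0.5379 0.2217 0.1882]
```

Forces are clean. I slide in along the hook's +x, which is tool -x.

>>> play_rows(plan=[0,0,0,-0.003,0,0.0005,0,0,0,0,-0.007,0,0.0005,0,0,0,0,-0.011,0,0.0005,0,0,0,0,-0.015,0,0.0005,0,0,0,0,-0.019,0,0.0005,0,0,0,0,-0.0215,0,0.0005,0,0,0,0,-0.0215,0,0.0005,0])

```text
clock: 7.7
position: [0.5588, 0.2166, 0.1872]
ee_rot: [0.114, 0.994, -0.0, -0.0]
ft_force: [0.1, -0.2, -1.1]
grip_width: 0.183
grasp_force: 58.5
```

>>> play_rows(plan=[0,0,0,0,0,-0.005,0,0,0,0,0,0,-0.01,0,0,0,0,0,0,-0.015,0,0,0,0,0,0,-0.019,0,0,0,0,0,0,-0.023,0,0,0,0,0,0,-0.027,0,0,0,0,0,0,-0.03,0,0,0,0,0,0,-0.03,0,0,0,0,0,0,-0.03,0])

```text
clock: 8.82
position: [0.5586, 0.2166, 0.2171]
ee_rot: [0.114, 0.994, -0.0, -0.0]
ft_force: [0.5, 0.5, -2.0]
grip_width: 0.179
grasp_force: 58.4
```

>>> play_rows(plan=[0,0,0,0,0,-0.004,0,0,0,0,0,0,-0.012,0,0,0,0,0,0,-0.022,0,0,0,0,0,0,-0.034,0,0,0,0,0,0,-0.046,0,0,0,0,0,0,-0.058,0,0,0,0,0,0,-0.07,0,0,0,0,0,0,-0.082,0,0,0,0,0,0,-0.094,0,0,0,0,0,0,-0.106,0,0,0,0,0,0,-0.118,0,0,0,0,0,0,-0.13,0,0,0,0,0,0,-0.139,0,0,0,0,0,0,-0.144,0,0,0,0,0,0,-0.145,0,0,0,0,0,0,-0.145,0])

```text
clock: 10.82
position: [0.5586, 0.2166, 0.362]
ee_rot: [0.114, 0.994, -0.0, -0.0]
ft_force: [-0.1, -0.4, -1.4]
grip_width: 0.183
grasp_force: 58.4
```

```bash
python3 - <<'E'
from h import *
a=snap('scene','s2')
rel(.5545,-.17,.36,-13)
cv2.imwrite('pics/c6.png',cv2.resize(cv2.cvtColor(a,4)[100:270,220:420],None,fx=3,fy=3,interpolation=2))
E
```

```text
rv [-0.02 -0.03 -0.04] d [-0.0833 -0.3776  0.002 ] t 10.875 F [-0.   0.5 -1.5] w 0.17575723557828518 58.441139459609985 [0.5585 0.2166 0.3619]
```

View pics/c6.png

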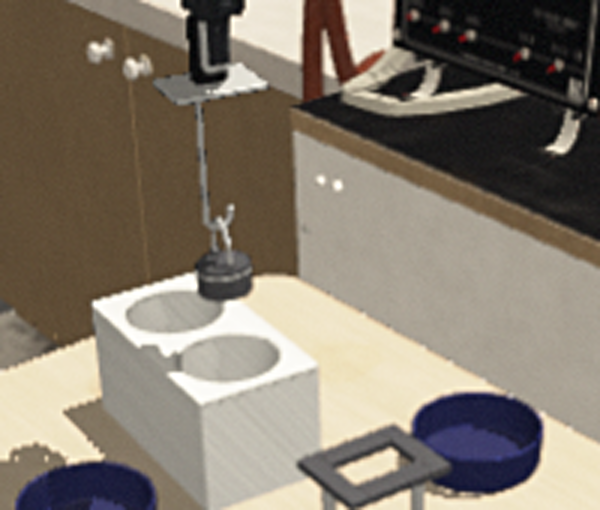

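The canister hangs on the hook, clear of the block, at crop (225,272), and the stand slot is empty. I carry it over smoothly.

>>> play_rows(plan=[0,0,0,-0.001,-0.003,0,0,0,0,0,-0.003,-0.013,0,0,0,0,0,-0.006,-0.028,0,0,0,0,0,-0.011,-0.048,0,0,0,0,0,-0.016,-0.072,0,0,0,0,0,-0.022,-0.098,0,0,0,0,0,-0.028,-0.127,0,0,0,0,0,-0.035,-0.158,0,0,0,0,0,-0.042,-0.189,0,0,0,0,0,-0.048,-0.22,0,0,0,0,0,-0.055,-0.25,0,0,0,0,0,-0.062,-0.279,0,0,0,0,0,-0.067,-0.306,0,0,0,0,0,-0.073,-0.33,0,0,0,0,0,-0.077,-0.35,0,0,0,0,0,-0.08,-0.365,0,0,0,0,0,-0.082,-0.374,0,0,0,0,0,-0.083,-0.377,0,0,0,0,0,-0.083,-0.3775,0,0,0,0,0,-0.083,-0.3775,0,0])

```text
clock: 13.38
position: [0.5544, -0.1691, 0.3622]
ee_rot: [0.113, 0.994, 0.0, -0.0]
ft_force: [-1.2, -0.6, -2.3]
grip_width: 0.18
grasp_force: 58.4
```

```bash
python3 - <<'E'
from h import *
a=snap('scene','s3');b=snap('top','t3')
rel(.5545,-.17,.18,-13)
print(onz('top',u((580.5,186),(330,205)),.037))
m=lambda n,f,x,y,w,h:cv2.resize(cv2.imread(f'pics/{f}.png')[y:y+h,x:x+w],None,fx=3,fy=3,interpolation=2)
cv2.imwrite('pics/c7.png',np.hstack([m('s','s3',350,190,130,170),m('t','t3',370,150,130,170)]))
E
```

```text
rv [ 0.02 -0.    0.  ] d [-0.0003 -0.0008  0.1823] t 13.475 F [ 0.3  1.2 -1.9] w 0.1741043059336911 58.404123187065125 [ 0.5544 -0.1692  0.3623]
[ 0.55580437 -0.165975    0.037     ]
```

View pics/c7.png

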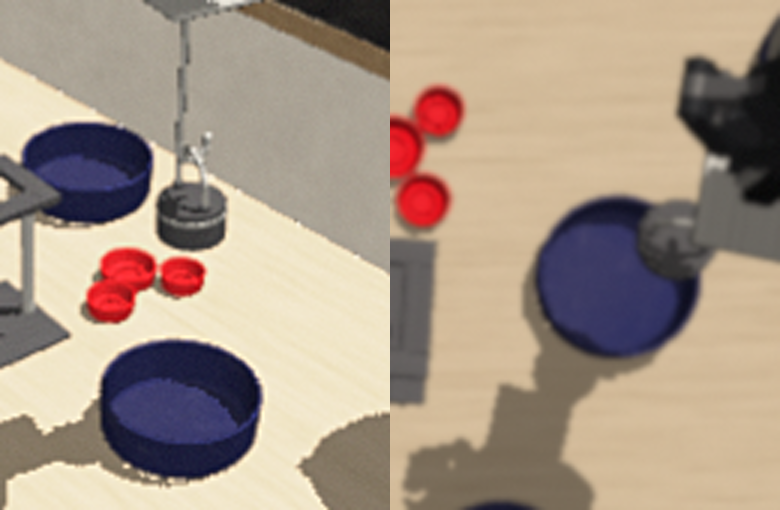

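The canister hangs upright at scene crop (190,215), right over the target cup, whose top-view centre is (0.556,-0.166). I lower it, slowly near the floor.

>>> play_rows(plan=[0,0,0,0,0,0.004,0,0,0,0,0,0,0.012,0,0,0,0,0,0,0.024,0,0,0,0,0,0,0.038,0,0,0,0,0,0,0.053,0,0,0,0,0,0,0.068,0,0,0,0,0,0,0.083,0,0,0,0,0,0,0.098,0,0,0,0,0,0,0.111,0,0,0,0,0,0,0.122,0,0,0,0,0,0,0.131,0,0,0,0,0,0,0.138,0,0,0,0,0,0,0.143,0,0,0,0,0,0,0.147,0,0,0,0,0,0,0.15,0,0,0,0,0,0,0.15,0])

```text
clock: 15.48
position: [0.5542, -0.1698, 0.2122]
ee_rot: [0.114, 0.994, 0.0, -0.0]
ft_force: [-0.1, -0.2, -1.8]
grip_width: 0.179
grasp_force: 58.4
```

>>> play_rows(plan=[0,0,0,0,0,0.002,0,0,0,0,0,0,0.004,0,0,0,0,0,0,0.006,0,0,0,0,0,0,0.008,0,0,0,0,0,0,0.01,0,0,0,0,0,0,0.012,0,0,0,0,0,0,0.014,0,0,0,0,0,0,0.016,0,0,0,0,0,0,0.019,0,0,0,0,0,0,0.022,0,0,0,0,0,0,0.025,0,0,0,0,0,0,0.028,0,0,0,0,0,0,0.031,0,0,0,0,0,0,0.031,0])

```text
clock: 17.23
position: [0.5541, -0.1698, 0.181]
ee_rot: [0.114, 0.994, 0.0, -0.0]
ft_force: [-0.3, 0.3, -1.1]
grip_width: 0.176
grasp_force: 58.7
```

```bash
python3 - <<'E'
from h import *
a=snap('scene','s4');snap('top','t4')
rel(.5545,-.17,.181,-13)
m=lambda f,x,y,w,h,k:cv2.resize(cv2.imread(f'pics/{f}.png')[y:y+h,x:x+w],None,fx=k,fy=k,interpolation=2)
cv2.imwrite('pics/c8.png',np.hstack([m('s4',365,255,90,110,5),m('t4',400,195,70,110,5)]))
E
```

```text
rv [ 0.01  0.   -0.04] d [-0.0002 -0.0001  0.0003] t 17.325 F [ 0.1 -1.1 -0.9] w 0.18034657899681528 58.69500517845154 [ 0.5543 -0.1698  0.1813]
```

View pics/c8.png

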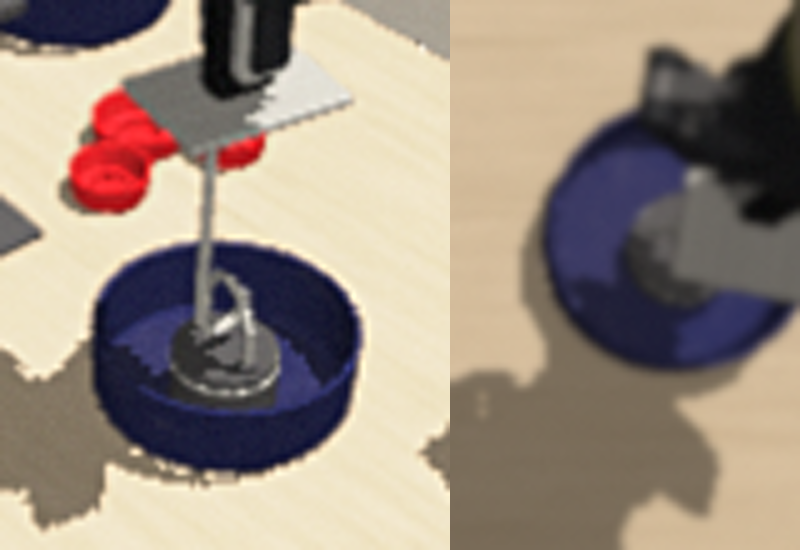

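The canister stands upright in the middle of the cup at crop (225,365), and the hook is slack below the peak at (245,285). I back out and raise.

>>> play_rows(plan=[0,0,0,0.003,0,0,0,0,0,0,0.007,0,0,0,0,0,0,0.011,0,0,0,0,0,0,0.015,0,0,0,0,0,0,0.019,0,0,0,0,0,0,0.022,0,0,0,0,0,0,0.024,0,0,0,0,0,0,0.024,0,0,0])

```text
clock: 18.32
position: [0.5308, -0.1644, 0.1813]
ee_rot: [0.114, 0.994, 0.0, 0.0]
ft_force: [-0.2, -0.5, -0.9]
grip_width: 0.183
grasp_force: 58.7
```

>>> play_rows(plan=[0,0,0,0,0,-0.004,0,0,0,0,0,0,-0.012,0,0,0,0,0,0,-0.022,0,0,0,0,0,0,-0.034,0,0,0,0,0,0,-0.05,0,0,0,0,0,0,-0.08,0,0,0,0,0,0,-0.11,0,0,0,0,0,0,-0.14,0,0,0,0,0,0,-0.152,0,0,0,0,0,0,-0.154,0,0,0,0,0,0,-0.154,0])

```text
clock: 19.7
position: [0.5306, -0.1643, 0.3343]
ee_rot: [0.114, 0.994, 0.0, -0.001]
ft_force: [-0.8, 0.7, -1.4]
grip_width: 0.175
grasp_force: 58.7
```

```bash
python3 - <<'E'
from h import *
rel(.5289,-.0003,.335,-6)
E
```

```text
rv [ 0.   -0.08 -7.04] d [ 0.0387  0.1594 -0.0006] t 19.7 F [-0.8  0.7 -1.4] w 0.17497169339820798 58.723910450935364 [ 0.5306 -0.1643  0.3343]
```

>>> play_rows(plan=[0,0,-1,0.004,0.015,0,0,0,0,-2,0.011,0.045,0,0,0,0,-3.5,0.02,0.08,0,0,0,0,-5,0.028,0.115,0,0,0,0,-6,0.035,0.145,0,0,0,0,-7,0.0387,0.157,0,0,0,0,-7,0.0387,0.1594,0,0,0,0,-7,0.0387,0.1594,0,0,0,0,-7,0.0387,0.1594,0,0,0,0,-7,0.0387,0.1594,0,0])

```text
clock: 20.95
position: [0.5292, -0.0011, 0.3353]
ee_rot: [0.053, 0.999, -0.0, 0.0]
ft_force: [-0.4, -0.2, -1.2]
grip_width: 0.176
grasp_force: 58.7
```

```bash
python3 - <<'E'
from h import *
snap('scene','s5');snap('top','t5')
rel(.5289,-.0003,.1556,-6)
m=lambda f,x,y,w,h,k:cv2.resize(cv2.imread(f'pics/{f}.png')[y:y+h,x:x+w],None,fx=k,fy=k,interpolation=2)
cv2.imwrite('pics/c9.png',m('s5',300,140,160,220,2.7))
E
```

```text
rv [ 0.01  0.   -0.09] d [0.0003 0.0005 0.1797] t 21.05 F [-0.5  0.8 -1.7] w 0.1755569352211121 58.7488853931427 [ 0.5292 -0.0008  0.3353]
```

View pics/c9.png

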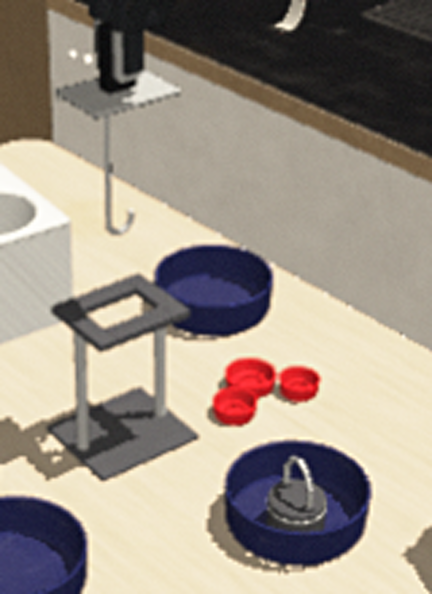

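The canister stands upright and unhooked in the cup at crop (297,500), and the hook hangs straight above the empty slot. I lower it into the stand, with the last part slow.

>>> play_rows(plan=[0,0,0,0,0,0.015,0,0,0,0,0,0,0.04,0,0,0,0,0,0,0.07,0,0,0,0,0,0,0.1,0,0,0,0,0,0,0.125,0,0,0,0,0,0,0.145,0,0,0,0,0,0,0.16,0,0,0,0,0,0,0.168,0,0,0,0,0,0,0.173,0,0,0,0,0,0,0.176,0,0,0,0,0,0,0.178,0,0,0,0,0,0,0.1795,0,0,0,0,0,0,0.1795,0,0,0,0,0,0,0.1795,0])

```text
clock: 22.8
position: [0.5293, -0.0004, 0.1559]
ee_rot: [0.053, 0.999, 0.0, 0.0]
ft_force: [-0.1, 0.4, -1.0]
grip_width: 0.182
grasp_force: 58.7
```

>>> play_rows(plan=[0,0,0,0,0,0.0005,0,0,0,0,0,0,0.001,0,0,0,0,0,0,0.001,0], squeeze=20)

```text
clock: 23.18
position: [0.5293, -0.0004, 0.1556]
ee_rot: [0.053, 0.999, 0.0, 0.0]
ft_force: [-3.6, -0.4, 7.5]
grip_width: 0.182
grasp_force: 60.0
```

Resting on the stand. I release and go straight up.

>>> play_rows(plan=[0,0,0,0,0,0,0.3,0,0,0,0,0,0,0.5,0,0,0,0,0,0,0.8,0,0,0,0,0,0,1,0,0,0,0,0,0,1,0,0,0,0,0,0,1,0,0,0,0,0,0,1,0,0,0,0,0,-0.01,1,0,0,0,0,0,-0.03,1,0,0,0,0,0,-0.06,1,0,0,0,0,0,-0.1,1,0,0,0,0,0,-0.14,1,0,0,0,0,0,-0.18,1,0,0,0,0,0,-0.2,1,0,0,0,0,0,-0.2,1,0,0,0,0,0,-0.2,1])

```text
clock: 25.18
position: [0.5289, -0.0004, 0.3541]
ee_rot: [0.053, 0.999, -0.0, -0.0]
ft_force: [0.1, 0.0, -1.0]
grip_width: 1.001
grasp_force: 0.0
```

```bash
python3 - <<'E'
from h import *
snap('scene','s6')
m=lambda f,x,y,w,h,k:cv2.resize(cv2.imread(f'pics/{f}.png')[y:y+h,x:x+w],None,fx=k,fy=k,interpolation=2)
cv2.imwrite('pics/c10.png',np.hstack([m('s6',300,140,145,220,2.7),m('s0',300,140,145,220,2.7)]))
a,b=[cv2.cvtColor(cv2.imread(f'pics/{f}.png'),6)[225:312,315:375].astype(int) for f in('s0','s6')]
print(abs(a-b).mean(), (abs(a-b)>40).sum())
E
```

```text
3.270306513409962 8
```

View pics/c10.png

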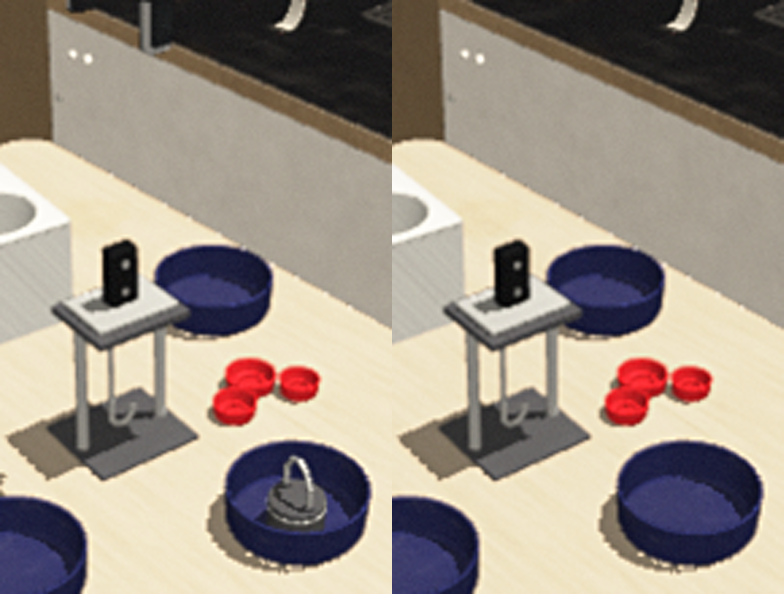

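The hook hangs exactly as it did at the start, with its handle at crop (120,272) in both pictures. The canister is upright in the cup at (297,500), so I hand in.

```bash
python3 -c "
from h import *
print(manip.hand_in())"
```

```text
the job is handed in; nothing more can be done
None
```

The job is handed in at about 25 s: the looped canister stands upright and unhooked in the rightmost cup, the lifting hook hangs back in its stand as at the start, and I left the plain canister alone.

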